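Hang the flower tag facing the diner

ROBOT

A 6-joint arm with a two-finger parallel gripper is mounted at the origin on the work surface. World frame = base frame: x ahead of the robot, y to its left, z up, the work surface at z = 0. Lengths are in m, angles in rad, forces in N, time in s.
With the tool pointing down it reaches from about 0.4 to 0.825 m from the base axis. Payload 7 kg.
Tool frame: the origin (TCP) lies midway between the tips of the shut fingers; the grasp point (between the pads) lies behind it (r.tcp_to_grasp is the z of the grasp point in the tool frame, in m); z points along the fingers, y is the line along which they close (so a half turn about z gives the same grasp; the last joint's range is limited). The gripper opens to 88 mm and grips with 3 to 60 N. Pads are 19 mm wide; open, the fingers measure 130 mm over their backs; the gripper's body (78 mm by 193 mm) begins 47 mm behind the grasp point.
Start: joints at [1.536, 0.359, 0.012, 0, -1.224, -0.288], TCP at [0.214, 0.64, 0.227] pointing down, gripper open.
Joint ranges: [-3.07, 3.07], [-1.43, 2.12], [-1.02, 1.25], [-3.03, 1.67], [-3.05, -0], [-3.03, 3.03]. Speed limits (rad/s): [2.39, 2.39, 3.01, 3.14, 3.14, 3.14].

INTERFACE

Orientations are given as a rotation vector (axis times angle).
In Python, from station import r, cams gives the robot as it stands. The module is installed in compiled form; this text tells all that it offers.
- The arm moves only by the shell command python3 -m crank 'ROWS' [OPENING] [FORCE]. ROWS is JSON, a list that holds one entry, the list of rows, each a list of 6 numbers: the shift along the tool's x, y, z in mm, then the turn, a rotation vector about the tool's x, y, z in degrees. In form: [[[tx, ty, tz, ax, ay, az], ...]]. A call has 1 to 10 rows; each row is the pose to reach, as a shift and turn from the pose commanded when the call began, along the tool's axes at that moment; what a row does not reach only later rows make up. A row lasts 1/12 s, in which the tool goes at most 41.7 mm and 7.16 degrees, less where a joint would pass 70% of its speed; a pose out of reach is approached as far as the arm can. A call with a gripper value outside its range is refused whole. OPENING is the gripper's target within -1 to 1 (fully open at 1, half-way at 0, shut at -1), set as the call begins (- or left out, the last holds). The fingers move at their own pace and stop on an object; FORCE is the grip in N (left out, the last holds). Time passes only in rows, so rows that repeat a pose let the fingers close. It gives the time, the measured TCP pose, the force, the opening and the grip force at its end, in the units of the state.
- r.read_state(): the state, without advancing time (a new reading comes with each control period).
- cams.snapshot(name): name is "scene" or "top" or "wrist"; returns the picture (384x512x3 uint8, red, green, blue); there is no depth.
- cams.camera_params(name): a dict with "fx", "fy", "cx", "cy" (pixels), "R" (3x3) and "t" (3): a world point X has camera coordinates R X + t. Camera axes: x right, y down, z forward; pixel columns grow to the right and rows downward; lengths in m; the calibration is good to about 2 mm. A picture is of the moment at which its call begins: read the wrist's pose just before it. camera_params takes no time and is no camera call; for the wrist camera it gives the pose at the moment of the call.
- r.close_job(): hands the job in; it is judged then, once.
The state is a dict: "t": time; "q": joint angles; "joint_vel": joint speeds; "effort": joint torques, N m; "tcp_pos": TCP position; "tcp_rot": TCP orientation; "wrist_force": force on the tool from outside, world axes, zero at the start; "torque": the same for the moment, N m; "gripper_width": finger opening in m; "finger_force": force on a finger pad.
Only numpy, scipy, OpenCV 4.12 (cv2) and the standard library are available. Lean on these libraries where they do the work, as an engineer would, in place of code of your own. Each camera call takes 0.05 s, during which the arm holds its last target. There are 200 camera calls.

TASK

A dessert place at the day-centre table is ready to be served: take the flower tag (red grip tab) from its wooden block and hang it by its window on the hook stand, hanging straight across the hook with its flower face pointing outward, away from the post. Leave it hanging still on the level part of the hook, and leave the striped tag where it is.

Things in the scene. Friction and masses are not known exactly. Their poses are not given: they have to be found in the camera images.
- flower_tag: White tag 70 wide, 8 thick, 155 mm tall, upright in a block's slot, lowest edge 10 above table. From below: plate 60 tall, red flower on its marked face, back plain; window 34 wide, 44 tall, upper corners bevelled; red bar 50 wide, 13 tall; red grip tab 30 wide, 10 thick, top 51 above the window. Origin: mid upper edge of the window, 104 above lowest edge. x out of marked face, y along width, z up.
- hook_stand: Fixed stand: dark foot disc 100 mm wide, 14 thick; steel post 12 thick; at its top one steel hook bar 8 thick, level for 55 mm, then bent up to a tip 68 mm from the post axis, 10 mm above the bar's upper side; nothing is higher. Origin: on the post axis, level with the bar's upper side, 180 above table. x outward along the hook, z up. Mid-bar is 32 mm along x.
- stripe_tag: The unwanted tag: same shape, size, origin and axes as the flower tag, but with blue bar, blue grip tab and three blue stripes on its marked face. Leave it. Each tag stands in its own fixed wooden block, 60 x 100 mm, 34 mm tall, with a slot 10 mm wide and 24 mm deep along the tag's y.

How it is judged:
By the outcome, as a careful person would: the job done as asked, in the order asked, and still so for the second after the job is handed in, with the robot touching nothing.
It also fails if it takes over 40 s, if anything falls off the work surface, if the arm or the gripper's body presses on something with over 40 N, if the wrist force passes 120 N, or if a joint passes its speed limit or range.

## Working session

There is one attempt and no reset: what is moved stays moved. The work goes in short steps, Python scripts to look and compute and a shell command to move; the robot and the scene stay as the last step left them, time stands still between calls to the robot, and variables do not carry over. Pictures are saved under pics/ and viewed, at most 10 in all, crops included, and the job is handed in when it is done.

```bash
mkdir -p pics
python3 - <<'E'
from station import r,cams
import cv2,numpy as np
s=r.read_state();print(s['t'],s['tcp_pos'],s['tcp_rot'],r.tcp_to_grasp,s['gripper_width'])
a=[]
for n in('scene','top','wrist'):
    p=cams.camera_params(n);print(n,p['fx'],p['cx'],p['cy'],np.round(p['R'],3).tolist(),np.round(p['t'],3))
    im=cams.snapshot(n);np.save(f'pics/{n}0.npy',im);cv2.imwrite(f'pics/{n}0.png',im[...,::-1]);np.save(f'pics/{n}0p.npy',p,allow_pickle=True)
E
```

```text
0.0 [0.21399691 0.63964386 0.22563362] [ 3.09909133e+00 -5.04789241e-01 -1.79574674e-04] -0.0188 0.08756865859312148
scene 499.87814000420906 256.8992832212783 187.31220461994545 [[-0.464, 0.886, 0.014], [0.724, 0.388, -0.57], [-0.51, -0.254, -0.822]] [ 0.213 -0.235  1.554]
top 410.13181604526034 257.59213018180213 186.26889279919413 [[0.009, -1.0, 0.006], [-0.993, -0.01, -0.121], [0.121, -0.005, -0.993]] [-0.008  0.496  1.033]
wrist 302.54301139938394 256.6315575742632 193.24495875817016 [[-0.318, -0.948, 0.001], [-0.91, 0.305, 0.28], [-0.266, 0.088, -0.96]] [ 0.675 -0.035  0.392]
```

View pics/scene0.png

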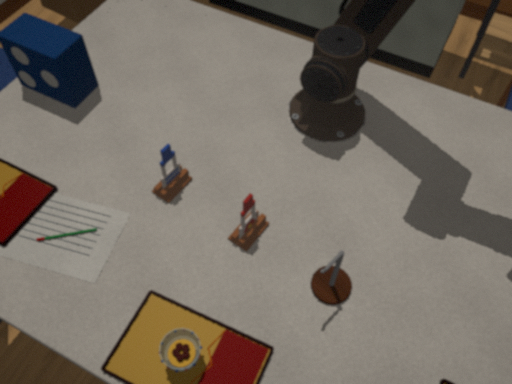

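View pics/top0.png

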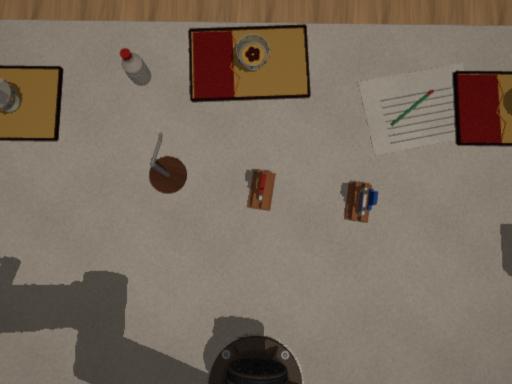

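Run:
```python
import cv2,numpy as np
S=np.load('pics/scene0.npy');T=np.load('pics/top0.npy')
def c(im,x,y,w,h,k): return cv2.resize(im[y:y+h,x:x+w],None,fx=k,fy=k,interpolation=cv2.INTER_CUBIC)
# scene tag x220-280,y185-252 ; hook 300-360,y240-307 ; top tag 235-285 ; hook 140-190
a=np.hstack([c(S,220,188,65,50,6),c(S,300,245,65,50,6)]);b=np.hstack([c(T,230,165,65,50,6),c(T,138,145,65,50,6)])
m=np.vstack([a,b]);cv2.imwrite('pics/m0.png',m[...,::-1]);print(m.shape)
```

```text
(600, 780, 3)
```

View pics/m0.png

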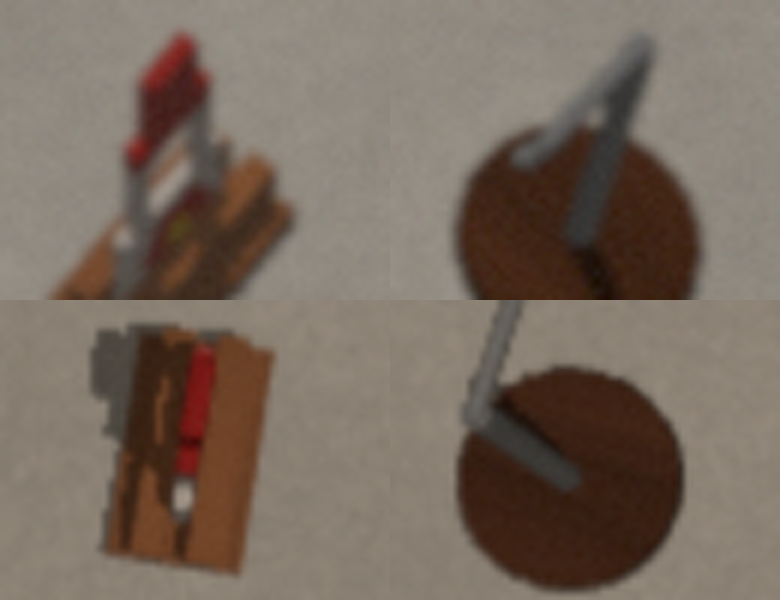

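Scene view: the flower (yellow centre) faces down-right in the scene image, i.e. about +y. In the top view the block's corners lie near (252,169), (275,173), (270,210) and (247,207). The hook runs from (153,163) to its tip near (161,133), and the disc is near (168,175).

```bash
cat > h.py <<'E'
import numpy as np,cv2
from scipy.spatial.transform import Rotation as Ro
def ray(p,uv):
    R=np.array(p['R']);c=-R.T@np.array(p['t']);d=R.T@np.array([(uv[0]-p['cx'])/p['fx'],(uv[1]-p['cy'])/p['fy'],1]);return c,d/np.linalg.norm(d)
def onz(p,uv,z):
    c,d=ray(p,uv);return c+d*(z-c[2])/d[2]
def tri(l):
    A=0;b=0
    for p,uv in l:
        c,d=ray(p,uv);P=np.eye(3)-np.outer(d,d);A=A+P;b=b+P@c
    return np.linalg.solve(A,b)
def proj(p,X):
    v=np.array(p['R'])@X+p['t'];return p['fx']*v[0]/v[2]+p['cx'],p['fy']*v[1]/v[2]+p['cy']
def big(m):
    cs,_=cv2.findContours(m.astype(np.uint8),0,cv2.CHAIN_APPROX_NONE);return max(cs,key=cv2.contourArea)
E
python3 - <<'E'
from h import *
L=lambda n:(np.load(f'pics/{n}0.npy').astype(int),np.load(f'pics/{n}0p.npy',allow_pickle=True).item())
T,pt=L('top');S,ps=L('scene')
k=np.array([[135,325],[272,350],[240,573],[103,553]])/6+[230,115]
B=[onz(pt,c,.034) for c in k];print('block',np.round(B,3).tolist(),np.mean(B,0))
e=(B[0]+B[1]-B[2]-B[3]);print('slot dir deg',np.degrees(np.arctan2(e[1],e[0])))
o=onz(pt,np.array([480-390,410-300])/6+[138,145],.18);tip=onz(pt,(161,133),.19);disc=onz(pt,np.array([570-390,480-300])/6+[138,145],.014)
print('hook o',o,'tip',tip,'disc',disc,np.degrees(np.arctan2(*(tip-o)[[1,0]])),np.linalg.norm((tip-o)[:2]))
m=lambda I,x,y,w,h:[(lambda M:(M[0].mean()+x,M[1].mean()+y,len(M[0])))(np.nonzero(((I[y:y+h,x:x+w,0]>2.2*I[y:y+h,x:x+w,1])&(I[y:y+h,x:x+w,0]>110)))[::-1])][0]
a=m(T,240,165,40,40);b=m(S,230,190,40,35);print(a,b,'tab',onz(pt,a[:2],.165),tri([(pt,a[:2]),(ps,b[:2])]))
# scene: hook tip & corner
print('hook corner 2view',tri([(pt,np.array([480-390,410-300])/6+[138,145]),(ps,np.array([640-390,42])/6+[300,245])]))
print('tip 2view',tri([(pt,(161,133)),(ps,np.array([520-390,158])/6+[300,245])]))
from station import r
E
```

```text
block [[0.54, 0.011, 0.034], [0.53, -0.048, 0.034], [0.433, -0.035, 0.034], [0.441, 0.023, 0.034]] [ 0.48632628 -0.01231929  0.034     ]
slot dir deg -7.545120698066488
hook o [0.52728341 0.23227996 0.18      ] tip [0.59434136 0.21467359 0.19      ] disc [0.52572606 0.23367867 0.014     ] -14.71123422060059 0.06933074561426404
(np.float64(262.4313725490196), np.float64(182.2549019607843), 51) (np.float64(247.0), np.float64(200.34782608695653), 23) tab [ 0.48909339 -0.012992    0.165     ] [ 0.4911155  -0.0127983   0.14810201]
hook corner 2view [0.52749946 0.23690379 0.17275248]
tip 2view [0.59504688 0.21824866 0.18396128]
```

View pics/wrist0.png

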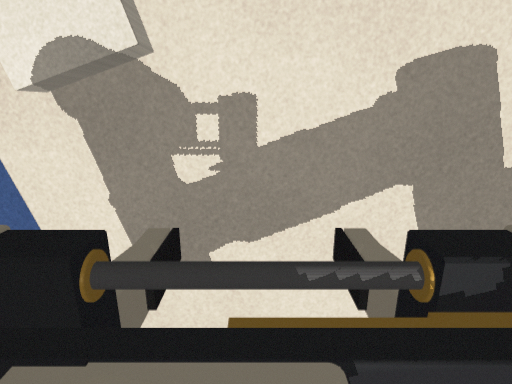

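Coarse result: the tag is at (0.488, -0.0125) with its slot at -7.5° and the flower facing about +82°. The hook axis is at (0.527, 0.233) and points to -15°. The wrist view shows only table and shadow, so I'm moving above the tag.

```bash
python3 -m crank '[[[23,27,-10,0,0,0],[46,53,-20,0,0,0],[70,80,-30,0,0,0],[93,106,-40,0,0,0],[116,133,-45,0,0,0],[140,160,-45,0,0,0],[163,186,-45,0,0,0],[186,213,-45,0,0,0],[210,240,-45,0,0,0],[233,266,-45,0,0,0]]]' 1 && python3 -m crank '[[[23,27,0,0,0,0],[46,53,0,0,0,0],[70,80,0,0,0,-4],[93,106,0,0,0,-7],[116,133,0,0,0,-11],[140,160,0,0,0,-11],[163,186,0,0,0,-11],[186,213,0,0,0,-11],[210,240,0,0,0,-11],[233,265,0,0,0,-11]]]'
python3 -m crank '[[[0,0,0,0,0,0],[0,0,0,0,0,0],[0,0,0,0,0,0],[0,0,0,0,0,0]]]'
python3 - <<'E'
from station import r,cams
import cv2,numpy as np
s=r.read_state();print(s['t'],s['tcp_pos'],s['tcp_rot'],s['q'])
p=cams.camera_params('wrist');im=cams.snapshot('wrist');np.save('pics/w1.npy',im);np.save('pics/w1p.npy',p,allow_pickle=True);cv2.imwrite('pics/w1.png',im[...,::-1])
E
```

```text
t: 0.98
tcp_pos: [0.3509, 0.312, 0.2716]
tcp_rot: [-3.101, 0.504, 0.0]
wrist_force: [0.4, -0.6, 0.4]
gripper_width: 0.0877
finger_force: 0.0
t: 1.82
tcp_pos: [0.4878, -0.0132, 0.2717]
tcp_rot: [-3.135, 0.205, -0.0]
wrist_force: [0.8, 0.3, 0.3]
gripper_width: 0.0874
finger_force: 0.0
t: 2.15
tcp_pos: [0.4873, -0.0106, 0.2715]
tcp_rot: [-3.135, 0.204, 0.0]
wrist_force: [0.8, -0.3, 0.1]
gripper_width: 0.0876
finger_force: 0.0
2.15 [ 0.4873078  -0.01063043  0.27151978] [-3.13477759e+00  2.04143894e-01  1.94357354e-04] [ 3.82443505e-01  1.62023695e-02 -3.14922827e-01 -2.23380816e-04
 -1.23970700e+00  1.05836451e+00]
```

View pics/w1.png

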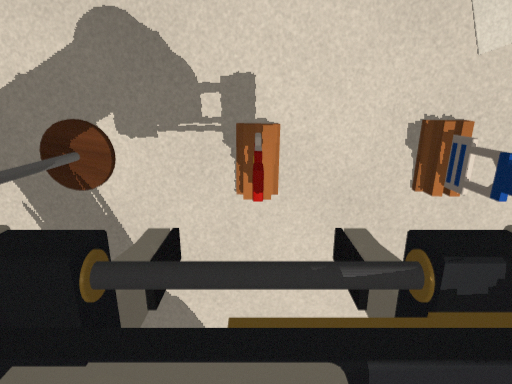

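Run:
```python
from h import *
I=np.load('pics/w1.npy').astype(int);p=np.load('pics/w1p.npy',allow_pickle=True).item()
m=(I[...,0]>2.5*I[...,1])&(I[...,0]>2.5*I[...,2])&(I[...,0]>70);m[:,:200]=0;m[:,300:]=0;m[225:]=0
for y in range(145,206,3):
    c=np.nonzero(m[y])[0]
    if len(c):print(y,c[0],c[-1],I[y,258],end=' ; ')
print()
for z in (.165,.14,.114):
  for v in (170,190,200):print(z,v,onz(p,(258.3,v),z))
w=((I[...,0]>1.5*I[...,2])&(I[...,0]>90));w[:,:225]=0;w[:,300:]=0;w[:110]=0;w[215:]=0
q=cv2.approxPolyDP(big(w),4,True)[:,0];print(q.tolist(),[np.round(onz(p,c,.034)[:2],3).tolist() for c in q])
```

```text
151 254 261 [92 27 24] ; 154 254 261 [102  16   8] ; 157 254 261 [104  16  14] ; 160 254 261 [104  11  12] ; 163 254 261 [88 10  6] ; 166 253 262 [88  5  8] ; 169 253 262 [88  6  3] ; 172 253 263 [102  14   9] ; 175 253 263 [106  21  20] ; 178 253 263 [102   9   4] ; 181 253 262 [103  15  11] ; 184 253 262 [103  12   8] ; 187 253 262 [103  19  14] ; 190 253 262 [103  14  14] ; 193 253 262 [132  21  11] ; 196 253 262 [191  32  23] ; 199 253 262 [188  26  23] ; 
0.165 170 [ 0.50800279 -0.0144571   0.165     ]
0.165 190 [ 0.48957845 -0.01206557  0.165     ]
0.165 200 [ 0.48009748 -0.01083492  0.165     ]
0.14 170 [ 0.50276156 -0.01389876  0.14      ]
0.14 190 [ 0.48260277 -0.0112821   0.14      ]
0.14 200 [ 0.47222928 -0.00993559  0.14      ]
0.114 170 [ 0.49731069 -0.01331809  0.114     ]
0.114 190 [ 0.47534807 -0.01046729  0.114     ]
0.114 200 [ 0.46404634 -0.00900029  0.114     ]
[[277, 123], [253, 123], [254, 129], [244, 125], [243, 189], [236, 161], [236, 191], [244, 199], [262, 201], [277, 194]] [[0.538, -0.043], [0.542, -0.013], [0.535, -0.013], [0.541, -0.001], [0.457, 0.012], [0.496, 0.016], [0.456, 0.022], [0.443, 0.013], [0.437, -0.011], [0.444, -0.033]]
```

The red tab top spans columns 253–262 and rows 171–201, centred within 3 mm of the tool and square to it. I'm descending and gripping.

```bash
python3 -m crank '[[[3,1,25,0,0,0],[3,1,50,0,0,0],[3,1,75,0,0,0],[3,1,100,0,0,0],[3,1,120,0,0,0],[3,1,130,0,0,0],[3,1,137,0,0,0],[3,1,137,0,0,0],[3,1,137,0,0,0]]]' && python3 -m crank '[[[0,0,0,0,0,0],[0,0,0,0,0,0],[0,0,0,0,0,0],[0,0,0,0,0,0],[0,0,0,0,0,0],[0,0,0,0,0,0],[0,0,0,0,0,0],[0,0,0,0,0,0],[0,0,0,0,0,0],[0,0,0,0,0,0]]]' -1 25
```

```text
t: 2.95
tcp_pos: [0.491, -0.0122, 0.1353]
tcp_rot: [-3.135, 0.204, -0.001]
wrist_force: [0.2, -0.0, 1.8]
gripper_width: 0.0873
finger_force: 0.0
t: 3.78
tcp_pos: [0.4905, -0.0127, 0.1345]
tcp_rot: [3.135, -0.205, -0.0]
wrist_force: [-0.1, 0.8, -0.4]
gripper_width: 0.0266
finger_force: 0.0
```

```bash
python3 -m crank '[[[0,0,0,0,0,0],[0,0,0,0,0,0],[0,0,0,0,0,0],[0,0,0,0,0,0],[0,0,0,0,0,0],[0,0,0,0,0,0],[0,0,0,0,0,0]]]' -1 25 && python3 -m crank '[[[0,0,-8,0,0,0],[0,0,-20,0,0,0],[0,0,-45,0,0,0],[0,0,-75,0,0,0],[0,0,-105,0,0,0],[0,0,-125,0,0,0],[0,0,-135,0,0,0],[0,0,-135,0,0,0]]]'
```

```text
t: 4.37
tcp_pos: [0.4904, -0.0127, 0.1345]
tcp_rot: [3.135, -0.205, -0.0]
wrist_force: [-0.4, -0.2, 1.0]
gripper_width: 0.0099
finger_force: 25.0
t: 5.03
tcp_pos: [0.4915, -0.0125, 0.2722]
tcp_rot: [-3.133, 0.205, -0.007]
wrist_force: [0.6, 0.1, -0.6]
gripper_width: 0.0101
finger_force: 25.0
```

The tag is gripped and lifted. Next I carry it to a staging point outside the hook tip, turning it by 97.5°.

```bash
python3 -m crank '[[[13,-23,0,0,0,7],[26,-46,0,0,0,14],[38,-70,0,0,0,21],[51,-93,0,0,0,28],[64,-116,0,0,0,35],[77,-139,0,0,0,42],[89,-162,0,0,0,49],[102,-186,0,0,0,56],[115,-209,0,0,0,63],[127,-232,0,0,0,70]]]' && python3 -m crank '[[[0,0,0,0,0,7],[0,0,0,0,0,14],[0,0,0,0,0,21],[0,0,0,0,0,27.5],[0,0,0,0,0,27.5],[0,0,0,0,0,27.5],[0,0,0,0,0,27.5],[0,0,0,0,0,27.5]]]'
python3 - <<'E'
from station import r,cams
import cv2,numpy as np
s=r.read_state();print(s['t'],s['tcp_pos'],s['tcp_rot'])
for n in('wrist','top','scene'):
    p=cams.camera_params(n);im=cams.snapshot(n);np.save(f'pics/{n}2.npy',im);np.save(f'pics/{n}2p.npy',p,allow_pickle=True);cv2.imwrite(f'pics/{n}2.png',im[...,::-1])
c=lambda I,x,y:cv2.resize(I[y:y+100,x:x+133],None,fx=3,fy=3,interpolation=2)
T=np.load('pics/top2.npy');S=np.load('pics/scene2.npy');W=np.load('pics/wrist2.npy')
m=np.vstack([np.hstack([c(T,110,90),c(S,270,210)]),np.hstack([c(W,200,150),c(W,333,150)])]);cv2.imwrite('pics/m2.png',m[...,::-1])
E
```

```text
t: 5.87
tcp_pos: [0.6467, 0.2017, 0.2673]
tcp_rot: [2.442, -1.972, -0.002]
wrist_force: [-0.2, -1.0, -0.6]
gripper_width: 0.0101
finger_force: 25.0
t: 6.53
tcp_pos: [0.6465, 0.2007, 0.2691]
tcp_rot: [1.915, -2.489, -0.0]
wrist_force: [1.2, 0.1, -0.9]
gripper_width: 0.01
finger_force: 25.0
6.5333 [0.64649149 0.20069201 0.26906148] [ 1.91548904e+00 -2.48927423e+00 -2.05634057e-04]
```

View pics/wrist2.png

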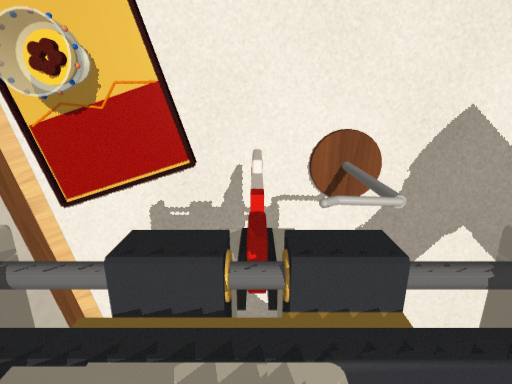

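View pics/m2.png

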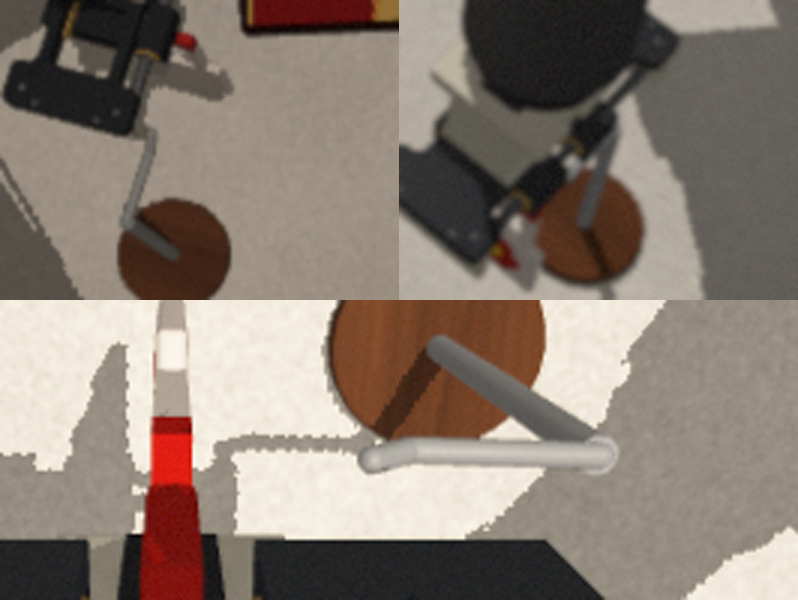

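The wrist view shows the tag square in the grip. The hook's bar runs from the post at (400,201) to the bend at (337,201), with the tip at (323,203), nearly parallel to the closing axis. The near edge of the red bar is at about (257,194).

Run:
```python
from h import *
p=np.load('pics/wrist2p.npy',allow_pickle=True).item();pt=np.load('pics/top2p.npy',allow_pickle=True).item()
R=Ro.from_rotvec([1.91548904,-2.48927423,-2e-4]).as_matrix();c=np.array([.64649,.20069,.26906])
f=lambda X:np.round(R.T@(X-c)*1000,1)
for n,uv,z in(('post',(400,200.9),.178),('bend',(337,200.7),.176),('tip',(323.3,203),.188),('disc',(346,163),.014),('edge',(257,194.3),.2616)):print(n,f(onz(p,uv,z)),onz(p,uv,z))
u=lambda x,y:(110+x/3,90+y/3)
for n,uv,z in(('Tpost',u(129,218),.18),('Tbend',u(151,150),.178),('Ttip',u(153,137),.188)):print(n,f(onz(pt,uv,z)))
a=np.array(u(129,218));print('2v post',f(tri([(p,(400,200.9)),(pt,a)])),'2v tip',f(tri([(p,(323.3,203)),(pt,u(153,137))])))
```

```text
post [ -4.8 123.3  91.1] [0.52850742 0.23687344 0.178     ]
bend [-5.2 69.1 93.1] [0.58095062 0.22340467 0.176     ]
tip [-3.4 54.5 81.1] [0.59463294 0.21788953 0.188     ]
disc [ -2.2 122.7 255.1] [0.52832607 0.23416583 0.014     ]
edge [26.1 -0.9  7.5] [0.64071186 0.17525973 0.2616    ]
Tpost [ -0.5 121.8  89.1]
Tbend [-0.4 67.6 91.1]
Ttip [ 1.  59.4 81.1]
2v post [ -2.1 121.8  88.4] 2v tip [-4.6 57.1 92.3]
```

```bash
python3 -m crank '[[[-1,0,12,0,0,0],[-3,0,25,0,0,0],[-4,0,38,0,0,0],[-4,0,45,0,0,0],[-4,0,45,0,0,0],[-4,0,45,0,0,0]]]' && python3 -m crank '[[[0,10,0,0,0,0],[0,22,0,0,0,0],[0,36,0,0,0,0],[0,50,0,0,0,0],[0,64,0,0,0,0],[0,78,0,0,0,0],[0,87,0,0,0,0],[0,91,0,0,0,0],[0,91,0,0,0,0],[0,91,0,0,0,0]]]'
python3 - <<'E'
from station import r,cams
import cv2,numpy as np
s=r.read_state();print(s['t'],s['tcp_pos'],s['tcp_rot'])
for n in('wrist','scene'):
    p=cams.camera_params(n);im=cams.snapshot(n);np.save(f'pics/{n}3.npy',im);np.save(f'pics/{n}3p.npy',p,allow_pickle=True)
c=lambda I,x,y,w,h,k:cv2.resize(I[y:y+h,x:x+w],None,fx=k,fy=k,interpolation=2)
m=np.hstack([c(np.load('pics/wrist3.npy'),200,130,100,150,4),c(np.load('pics/scene3.npy'),290,215,100,150,4)]);cv2.imwrite('pics/m3.png',m[...,::-1])
E
```

```text
t: 7.18
tcp_pos: [0.6476, 0.2045, 0.2241]
tcp_rot: [1.912, -2.491, 0.0]
wrist_force: [1.3, -0.0, -0.7]
gripper_width: 0.01
finger_force: 25.0
t: 8.02
tcp_pos: [0.5599, 0.2284, 0.2251]
tcp_rot: [-1.913, 2.491, -0.0]
wrist_force: [-0.8, 0.0, -0.9]
gripper_width: 0.01
finger_force: 25.0
8.0167 [0.55989164 0.22841202 0.22510294] [-1.91272484e+00  2.49096483e+00 -1.91670550e-04]
```

View pics/m3.png

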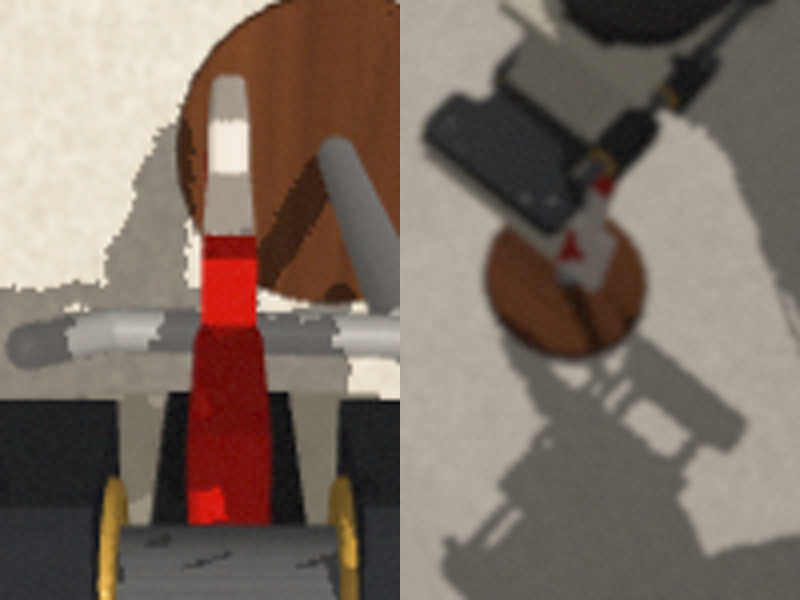

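The bar passes through the window: it is visible on both sides of the tag, at crop row 330. The flower faces outward. I'll check the centring, then lower.

```bash
python3 - <<'E'
from h import *
p=np.load('pics/wrist3p.npy',allow_pickle=True).item()
R=Ro.from_rotvec([-1.91272484,2.49096483,-2e-4]).as_matrix();c=np.array([.55989,.22841,.22510])
f=lambda X:np.round(R.T@(X-c)*1000,1)
for n,uv,z in(('barL',(232,212.7),.176),('barR',(296,213.5),.176),('bend',(233,212.5),.176),('tip',(206,216),.188),('edge',(257,194.5),.2176),('disc top of post base',(284,166),.014)):print(n,f(onz(p,uv,z)))
E
python3 -m crank '[[[0,0,6,0,0,0],[0,0,11,0,0,0],[0,0,15,0,0,0],[0,0,18,0,0,0],[0,0,20,0,0,0],[0,0,20,0,0,0],[0,0,20,0,0,0]]]'
```

```text
barL [ -0.3 -19.2  49.1]
barR [-1.  27.6 49.1]
bend [ -0.2 -18.4  49.1]
tip [  1.6 -36.2  37.1]
edge [25.9 -0.9  7.5]
disc top of post base [  2.3  32.8 211.1]
t: 8.7
tcp_pos: [0.5598, 0.2282, 0.2044]
tcp_rot: [1.912, -2.492, 0.0]
wrist_force: [-0.7, 0.2, -0.5]
gripper_width: 0.0099
finger_force: 25.0
```

```bash
python3 -m crank '[[[0,0,1,0,0,0],[0,0,2,0,0,0],[0,0,2,0,0,0],[0,0,2,0,0,0]]]';  python3 -m crank '[[[0,0,1,0,0,0],[0,0,1,0,0,0],[0,0,1,0,0,0]]]'; python3 -m crank '[[[0,0,1,0,0,0],[0,0,1,0,0,0],[0,0,1,0,0,0]]]'
```

```text
t: 9.03
tcp_pos: [0.5598, 0.2282, 0.2026]
tcp_rot: [-1.913, 2.492, 0.0]
wrist_force: [-0.7, -0.1, -0.8]
gripper_width: 0.0097
finger_force: 25.0
t: 9.28
tcp_pos: [0.5597, 0.2282, 0.2015]
tcp_rot: [1.913, -2.492, -0.0]
wrist_force: [-0.2, -0.3, -0.4]
gripper_width: 0.0106
finger_force: 25.0
t: 9.53
tcp_pos: [0.5598, 0.2282, 0.2006]
tcp_rot: [-1.913, 2.492, 0.0]
wrist_force: [0.1, -0.3, 0.4]
gripper_width: 0.0101
finger_force: 25.0
```

```bash
python3 -m crank '[[[0,0,0.5,0,0,0],[0,0,0.5,0,0,0],[0,0,0.5,0,0,0]]]';  python3 -m crank '[[[0,0,0.5,0,0,0],[0,0,0.5,0,0,0],[0,0,0.5,0,0,0]]]'
python3 - <<'E'
from station import r
s=r.read_state();print(s['wrist_force'],s['torque'],s['tcp_pos'])
E
```

```text
t: 9.78
tcp_pos: [0.5599, 0.2282, 0.2004]
tcp_rot: [-1.913, 2.492, -0.0]
wrist_force: [-1.2, -0.3, 1.9]
gripper_width: 0.0097
finger_force: 25.0
t: 10.03
tcp_pos: [0.5599, 0.2282, 0.2003]
tcp_rot: [-1.912, 2.492, -0.0]
wrist_force: [-2.1, -0.0, 5.5]
gripper_width: 0.0097
finger_force: 25.0
[-2.10958545 -0.03011201  5.47217461] [-0.02968428  0.83211265  0.00773632] [0.55989427 0.2282366  0.20028065]
```

Contact at 5.5 N. I'm relieving the load and opening gently.

```bash
python3 -m crank '[[[0,0,-0.7,0,0,0],[0,0,-0.7,0,0,0],[0,0,-0.7,0,0,0],[0,0,-0.7,0,0,0]]]' -1 5; python3 -m crank '[[[0,0,0,0,0,0],[0,0,0,0,0,0],[0,0,0,0,0,0],[0,0,0,0,0,0],[0,0,0,0,0,0],[0,0,0,0,0,0]]]' -0.7 5;python3 -m crank '[[[0,0,0,0,0,0],[0,0,0,0,0,0],[0,0,0,0,0,0],[0,0,0,0,0,0],[0,0,0,0,0,0],[0,0,0,0,0,0]]]' -0.4
python3 - <<'E'
from station import r,cams
import cv2,numpy as np
for n in('wrist','scene'):np.save(f'pics/{n}4.npy',cams.snapshot(n))
c=lambda I,x,y,w,h,k:cv2.resize(I[y:y+h,x:x+w],None,fx=k,fy=k,interpolation=2)
m=np.hstack([c(np.load('pics/wrist4.npy'),200,130,100,150,4),c(np.load('pics/scene4.npy'),290,215,100,150,4)]);cv2.imwrite('pics/m4.png',m[...,::-1])
E
```

```text
t: 10.37
tcp_pos: [0.5599, 0.2282, 0.2004]
tcp_rot: [-1.912, 2.492, -0.0]
wrist_force: [0.6, -0.2, 2.3]
gripper_width: 0.01
finger_force: 5.0
t: 10.87
tcp_pos: [0.5597, 0.2282, 0.2001]
tcp_rot: [1.912, -2.492, -0.0]
wrist_force: [-1.0, -0.4, -0.9]
gripper_width: 0.0131
finger_force: 0.0
t: 11.37
tcp_pos: [0.5598, 0.2282, 0.2003]
tcp_rot: [-1.913, 2.492, 0.0]
wrist_force: [0.6, 0.1, 1.1]
gripper_width: 0.0263
finger_force: 0.0
```

View pics/m4.png

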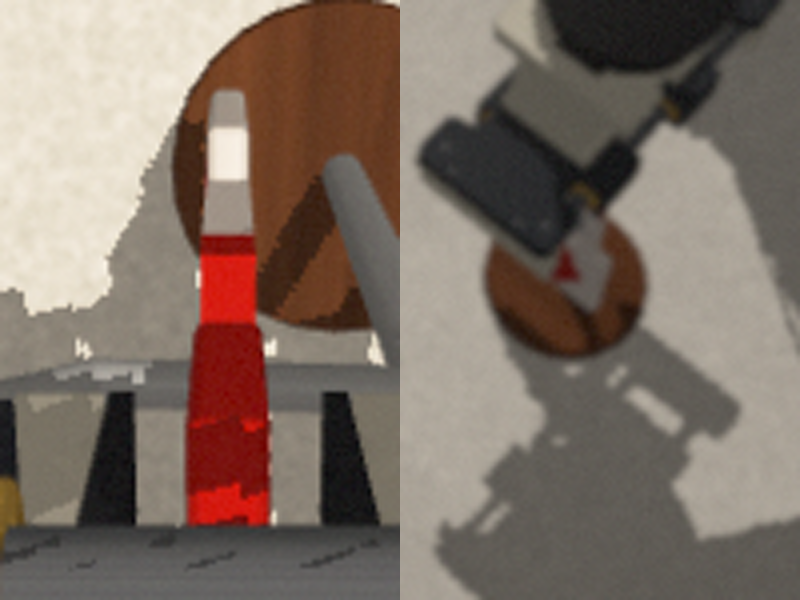

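The tag hangs straight on the bar with clear gaps to both fingers. I'm retreating straight up.

```bash
python3 -m crank '[[[0,0,0,0,0,0],[0,0,-3,0,0,0],[0,0,-8,0,0,0],[0,0,-16,0,0,0],[0,0,-26,0,0,0],[0,0,-38,0,0,0],[0,0,-52,0,0,0],[0,0,-68,0,0,0],[0,0,-84,0,0,0],[0,0,-100,0,0,0]]]' -0.2; python3 -m crank '[[[20,0,-15,0,0,0],[50,0,-30,0,0,0],[80,0,-40,0,0,0],[110,0,-40,0,0,0],[140,0,-40,0,0,0],[170,0,-40,0,0,0],[190,0,-40,0,0,0],[190,0,-40,0,0,0],[190,0,-40,0,0,0],[190,0,-40,0,0,0]]]'
python3 - <<'E'
from station import r,cams
import cv2,numpy as np
for n in('top','scene'):np.save(f'pics/{n}5.npy',cams.snapshot(n))
c=lambda I,x,y,w,h,k:cv2.resize(I[y:y+h,x:x+w],None,fx=k,fy=k,interpolation=2)
m=np.hstack([c(np.load('pics/top5.npy'),120,100,80,120,5),c(np.load('pics/scene5.npy'),290,225,80,120,5)]);cv2.imwrite('pics/m5.png',m[...,::-1])
E
```

```text
t: 12.3
tcp_pos: [0.5599, 0.2282, 0.3024]
tcp_rot: [-1.912, 2.491, -0.0]
wrist_force: [-0.2, 0.3, -0.2]
gripper_width: 0.0352
finger_force: 0.0
t: 13.13
tcp_pos: [0.5108, 0.0447, 0.3412]
tcp_rot: [-1.911, 2.492, -0.0]
wrist_force: [0.7, -0.3, -0.2]
gripper_width: 0.0347
finger_force: 0.0
```

View pics/m5.png

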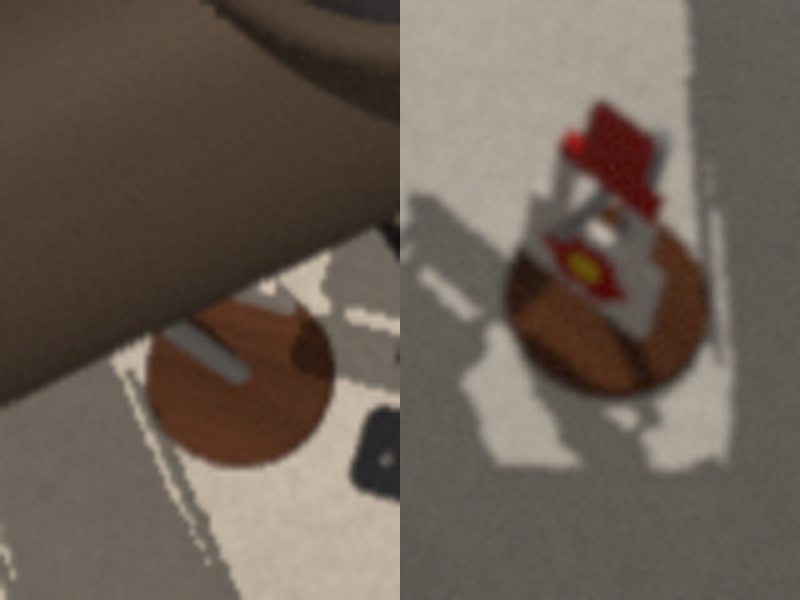

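The tag is hanging on the hook with the flower facing outward. I'll let it settle for a moment and hand in.

```bash
for i in 1 2 3; do python3 -m crank '[[[0,0,0,0,0,0],[0,0,0,0,0,0],[0,0,0,0,0,0],[0,0,0,0,0,0],[0,0,0,0,0,0],[0,0,0,0,0,0],[0,0,0,0,0,0],[0,0,0,0,0,0],[0,0,0,0,0,0],[0,0,0,0,0,0]]]' >/dev/null; done
python3 - <<'E'
from station import r,cams
import numpy as np
a=np.load('pics/scene5.npy').astype(int)[240:300,310:350];b=cams.snapshot('scene').astype(int)[240:300,310:350]
print(r.read_state()['t'],np.abs(a-b).mean(),(np.abs(a-b).max(2)>40).sum())
print(r.close_job())
E
```

```text
15.7833 1.8977777777777778 0
the job is handed in; nothing more can be done
None
```

The flower tag hangs straight and still on the level part of the hook, flower face outward, with the striped tag untouched; I handed the job in at about 16 s, and the judge's verdict was not shown.

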